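# Charge the rosin box and hold its cover shut

### The arm

A 6-joint arm with a two-finger parallel gripper is mounted at the origin on the work surface. World frame = base frame: x ahead of the robot, y to its left, z up, the work surface at z = 0. Lengths are in mm, angles in rad, forces in N, time in s.
With the tool pointing down it reaches from about 300 to 775 mm from the base axis. Payload 14.6 kg.
Tool frame: the origin (TCP) lies midway between the tips of the shut fingers; the grasp point (between the pads) lies 19 mm behind it; z points along the fingers, y is the line along which they close (so a half turn about z gives the same grasp; the last joint's range is limited). The gripper opens to 94 mm and grips with 3 to 60 N. Pads are 16 mm wide; open, the fingers measure 119 mm over their backs; the gripper's body (75 mm by 177 mm) begins 78 mm behind the grasp point.
Start: joints at [-1.204, 0.3, 1.521, -0, 1.321, -0.067], TCP at [231.169, -499.049, 205.446] pointing down, gripper open.
Joint ranges: [-3.03, 3.03], [-0.79, 2.21], [0.23, 2.52], [-1.04, 4.18], [0, 3.07], [-2.55, 2.55]. Speed limits (rad/s): [2.22, 2.22, 2.57, 3.14, 3.14, 3.14].

### API

Orientations are given as [roll, pitch, yaw] about the fixed x, y, z axes, in that order (R = Rz(yaw) Ry(pitch) Rx(roll)).
In Python, from cell import manip, camera gives the robot as it stands.
- The arm moves only by the tool move_arm, never from a script. Its arguments are lists of equal length, an entry for each row: "dp": the shift along the world's x, y, z in mm, a list of three; "rotation": the turn, a rotation vector about the world's x, y, z in rad, a list of three; "hand": the opening, from 0 (shut) to 1 (fully open). A call has 1 to 10 rows; each row shifts and turns the commanded pose from where the row before left it; what a row does not reach is not made up. A row lasts 1/8 s, in which the tool goes at most 62.5 mm and 10.7 degrees, less where a joint would pass 70% of its speed; a pose out of reach is approached as far as the arm can. A call with a gripper value outside its range is refused whole. The fingers move at their own pace and stop on an object; "newtons" is the grip in N (left out, the last holds). Time passes only in rows, so rows that do not move let the fingers close. It gives the time, the measured TCP pose, the force, the opening and the grip force at its end, in the units of the state.
- manip.read_state(): the state, without advancing time (a new reading comes with each control period).
- camera(name): name is "scene" or "top" or "wrist"; returns a dict with "image" (420x560x3 uint8, red, green, blue), "fx", "fy", "cx", "cy" (pixels), "R" (3x3) and "t" (3): a world point X has camera coordinates R X + t; the wrist camera has in their place "mount" (4x4, takes a point from camera to tool coordinates, whose origin is the TCP and whose axes are the flange's). Camera axes: x right, y down, z forward; pixel columns grow to the right and rows downward; lengths in mm; the calibration is good to about 2 mm. The wrist camera is an equidistant fisheye: a pixel r from the principal point sees the ray r / f radians off the axis. A picture is of the moment at which its call begins: read the wrist's pose just before it. There is no depth.
- manip.sign_off(): hands the job in; it is judged then, once.
The state is a dict: "clock": time; "joints": joint angles; "qd": joint speeds; "effort": joint torques, N m; "eef_pos": TCP position; "eef_rot": TCP orientation; "wrist_force": force on the tool from outside, world axes, zero at the start; "moment": the same for the moment, N m; "finger_gap": finger opening in mm; "finger_force": force on a finger pad.
Only numpy, scipy, OpenCV 4.12 (cv2) and the standard library are available. Lean on these libraries where they do the work, as an engineer would, in place of code of your own. Each camera call takes 0.05 s, during which the arm holds its last target. There are 200 camera calls.

### The job

Lift the feed tray by its handle to tip all five rosin lumps into the charging box and let the tray down level again. Then turn the T-shaped quarter-turn latch until its bar lines up with the slot in the cover, swing the cover down over it, press it fully shut against the box and finish while still holding it shut with the closed fingers, with a light steady push, so that it can be locked. Do not shove the ink tin, the solvent tin or the brush jar about.

Things in the scene. Friction and masses are not known exactly. Their poses are not given: they have to be found in the camera images.
- charge_box: Rosin charging box: grey steel box fixed on the table, 197 mm (x) by 130 mm (y), rim 85 mm high. Origin: on the table under the centre of its open top (opening about 110 x 115 mm, inner floor about 10 mm up). Its far (+x) side is a flat rim 47 mm wide carrying the latch; the cover is hinged on its -x rim, the feed tray on its -y rim.
- feed_tray: Aluminium tray, open towards the box, 108 mm wide (x), 135 mm long (-y), walls 22 mm, 0.25 kg. Origin on its hinge, along the box's x at box (0, -68, 89) mm; level, its axes equal the box's. Lifting its far end tips it about the hinge (at most 1.35 rad) and at about 1 rad the lumps slide off into the box; let go, it falls back level.
- tray_handle (a point): Middle of the tray's handle: a round bar 10 mm thick, 78 mm free between two posts, along the tray's x, at (0, -135, 58) mm in the tray's frame, 147 mm over the table when level; 36 mm free below it. Pinched from above, it can turn between the finger pads.
- cover: Copper cover panel, 174 mm long (x), 120 mm wide, 6 mm thick. Origin on its hinge, along the box's y at box (-70, 0, 85) mm; x runs along the panel, z is the normal of its outer face (6 mm above the origin). A spring holds it about upright; push its outer face (robot's side) over and down. Shut, its axes equal the box's and some 5 N on the pad keep it shut; let go, it springs open.
- cover_slot (a point): Centre of the slot in the cover, 54 mm (cover's y) by 22 mm (x), at (149, 0, 3) mm in the cover's frame. The latch bar passes through it as the cover shuts if it is lined up with it; otherwise the bar keeps the cover from shutting.
- cover_pad (a point): Centre of the top of the round rubber pad (40 mm across, 4 mm thick) on the cover's outer face, the place to press: at (85, 0, 10) mm in the cover's frame.
- latch: Quarter-turn T latch: a steel bar 44 mm long (its y), 10 mm thick (x), 10 to 28 mm above the rim, on a 13 mm stem. Origin on its vertical turning axis at rim height, box (79, 0, 85) mm. It turns both ways and stays where left. It starts 0.7 to 1.57 rad off and can turn to the nearer alignment. Lined up with the slot: bar along the box's y, either way round.
- lump1: Lump of rosin, amber, chunky, about 25 mm across and 20 mm high, some 18 g; starts on the feed tray. Origin under its centre.
- lump2: Lump of rosin, amber, chunky, about 25 mm across and 20 mm high, some 18 g; starts on the feed tray. Origin under its centre.
- lump3: Lump of rosin, amber, chunky, about 25 mm across and 20 mm high, some 18 g; starts on the feed tray. Origin under its centre.
- lump4: Lump of rosin, amber, chunky, about 25 mm across and 20 mm high, some 18 g; starts on the feed tray. Origin under its centre.
- lump5: Lump of rosin, amber, chunky, about 25 mm across and 20 mm high, some 18 g; starts on the feed tray. Origin under its centre.
- ink_tin: Bystander: low round ink tin, 72 mm across, 55 mm high, beside the box. Origin under its centre.
- solvent_tin: Bystander: round metal tin, 90 mm across, 152 mm high with its cap, beside the box. Origin under its centre.
- brush_jar: Bystander: glass jar, 68 mm across, 85 mm high, with three brushes standing to 180 mm, near the tray. Origin under its centre.
Things that resemble listed ones, but are neither listed nor needed, are in the scene too. What is shaped like the lump4 but blue is not meant. Leave any green look-alike of the lump5 alone.

How it is judged (in metres and radians):
On the way, in this order (a step that is already met when the one before it is completed fails the run):
1. all five lumps lie in the box and the tray is down level again (x of lump1 in the frame of charge_box between -0.057 and 0.057 m and y of lump1 in the frame of charge_box between -0.061 and 0.061 m and z of each of lump1, lump2, lump3, lump4, lump5 in the frame of charge_box below 0.075 m and x of lump2 in the frame of charge_box between -0.057 and 0.057 m and y of lump2 in the frame of charge_box between -0.061 and 0.061 m and x of lump3 in the frame of charge_box between -0.057 and 0.057 m and y of lump3 in the frame of charge_box between -0.061 and 0.061 m and x of lump4 in the frame of charge_box between -0.057 and 0.057 m and y of lump4 in the frame of charge_box between -0.061 and 0.061 m and x of lump5 in the frame of charge_box between -0.057 and 0.057 m and y of lump5 in the frame of charge_box between -0.061 and 0.061 m and angle between feed_tray's own z axis and vertical below 0.12 rad), for 0.2 s.
2. the latch bar is lined up with the cover's slot while the cover is still open (angle between the y axis of latch and the y axis of charge_box, either way round below 0.15 rad and angle between cover's own z axis and vertical above 0.5 rad), for 0.2 s.
At the end, for the whole second after the job is handed in: All five lumps lie in the box (within its opening, below the rim), the tray is level within 0.12 rad, the latch bar is lined up with the box's y axis within 0.15 rad, and the cover lies shut within 0.03 rad, the robot's fingers pressing on it with 2.5 to 40 N (all of step 1 and angle between the y axis of latch and the y axis of charge_box, either way round below 0.15 rad and angle between cover's own z axis and vertical below 0.03 rad and contact force between the fingers and cover between 2.5 and 40 N); the arm keeps its last pose, push and grip.
It fails at once if the ink tin is shoved more than 40 mm (distance of ink_tin from where it was at the start of the episode above 0.04 m).
It fails at once if the solvent tin is shoved more than 40 mm (distance of solvent_tin from where it was at the start of the episode above 0.04 m).
It fails at once if the brush jar is shoved more than 40 mm (distance of brush_jar from where it was at the start of the episode above 0.04 m).
It also fails if it takes over 67 s, if anything falls off the work surface, if the arm or the gripper's body presses on something with over 40 N, if the wrist force passes 120 N, or if a joint passes its speed limit or range.

## Working session

There is one attempt and no reset: what is moved stays moved. The work goes in short steps, Python scripts to look and compute and a tool call to move; the robot and the scene stay as the last step left them, time stands still between calls to the robot, and variables do not carry over. Pictures are saved under pics/ and viewed, at most 10 in all, crops included, and the job is handed in when it is done.

Besides the shell and the picture viewer there is one more tool, called after ">>>" as a command line: name --argument value ..., lists and objects as JSON in quotes. move_arm: Moves the arm, as the interface text tells. Its arguments: {"type":"object","properties":{"dp":{"type":"array","items":{"type":"array","items":{"type":"number"}}},"rotation":{"type":"array","items":{"type":"array","items":{"type":"number"}}},"hand":{"type":"array","items":{"type":"number"}},"newtons":{"type":"number"}},"required":["dp","rotation","hand"]}

```bash
mkdir -p pics; python3 - <<'E'
from cell import manip,camera
import cv2,pickle
print(manip.read_state())
for n in ("scene","top"):
    c=camera(n);pickle.dump(c,open(n+".pkl","wb"))
    cv2.imwrite(f"pics/{n}0.png",cv2.resize(c["image"][:,:,::-1],(800,600),interpolation=cv2.INTER_CUBIC))
    print({k:v for k,v in c.items() if k!="image"})
E
```

```text
{'clock': 0.0, 'joints': array([-1.20359497e+00,  3.00489974e-01,  1.52160136e+00, -1.53863953e-05,
        1.32069567e+00, -6.65843143e-02]), 'qd': array([-8.24874729e-04,  8.85561844e-05,  4.38308403e-05,  2.84282066e-04,
        6.65888418e-04, -7.65399982e-04]), 'effort': array([ 8.67233175e-04, -5.31812954e+01, -3.52737844e+01,  7.08105136e-02,
        2.44845764e-02, -9.45825741e-05]), 'eef_pos': array([ 231.07382062, -498.8053175 ,  204.86740073]), 'eef_rot': array([-3.14039996e+00, -6.45959584e-05,  4.33789449e-01]), 'wrist_force': array([-1.1536115 ,  0.33306373,  0.6242349 ]), 'moment': array([0.01614788, 0.00624287, 0.02057423]), 'finger_force': 0.0, 'finger_gap': 93.97347186152463}
{'fx': 395.11608125981047, 'fy': 395.11608125981047, 'cx': 278.71451330911333, 'cy': 204.2597346485079, 'R': array([[ 0.28293588,  0.95913708, -0.00183231],
       [ 0.71829811, -0.21315598, -0.66227815],
       [-0.6356061 ,  0.1860661 , -0.74925583]]), 't': array([-261.96244787, -344.06165186, 1145.40053322])}
{'fx': 408.36018864569115, 'fy': 408.36018864569115, 'cx': 279.2569562877498, 'cy': 213.9878538593451, 'R': array([[-0.01630646, -0.99984642,  0.00642094],
       [-0.99247548,  0.01540617, -0.12147049],
       [ 0.12135291, -0.00835338, -0.99257428]]), 't': array([ 87.16190949, 624.36173272, 733.92869213])}
```

View pics/scene0.png

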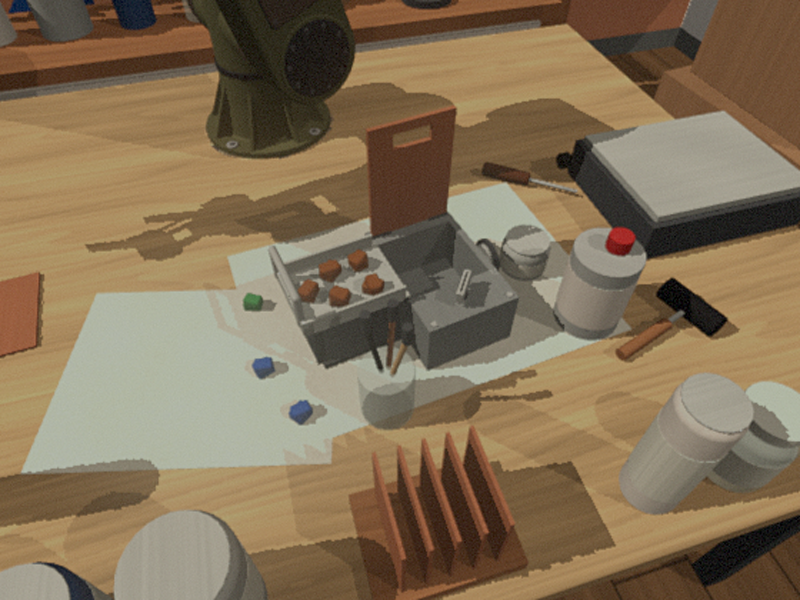

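View pics/top0.png

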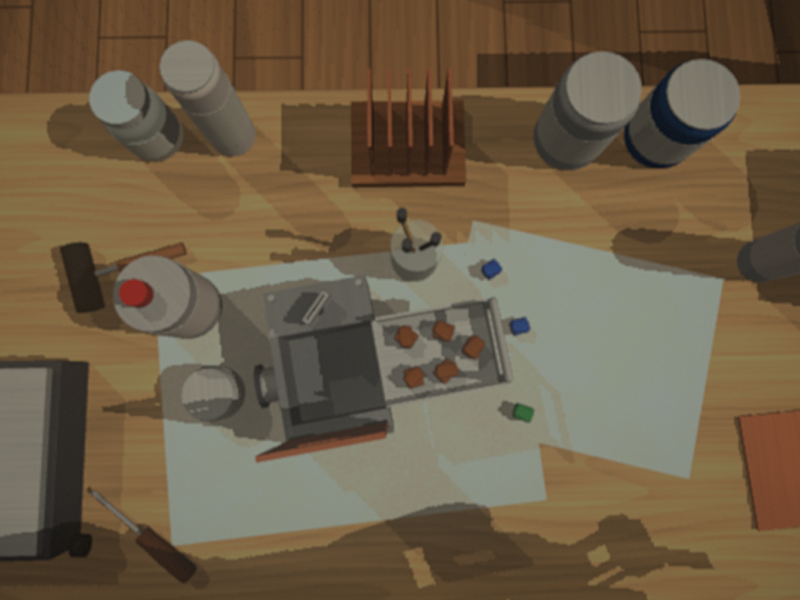

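The top view shows the box at about (325,360), the tray with five amber lumps at (405,336), (443,330), (474,346), (446,370) and (414,377), the handle at about (497,340) and the latch at about (315,307). The look-alikes are blue at (491,269) and (519,326) and green at (523,412), all on the table off the tray. A close crop will check this choice.

```bash
python3 - <<'E'
import pickle,cv2
c=pickle.load(open("top.pkl","rb"))["image"][185:335,175:375,::-1]
cv2.imwrite("pics/topc.png",cv2.convertScaleAbs(cv2.resize(c,(800,600),interpolation=cv2.INTER_CUBIC),alpha=1.5))
E
```

```text
(no output)
```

View pics/topc.png

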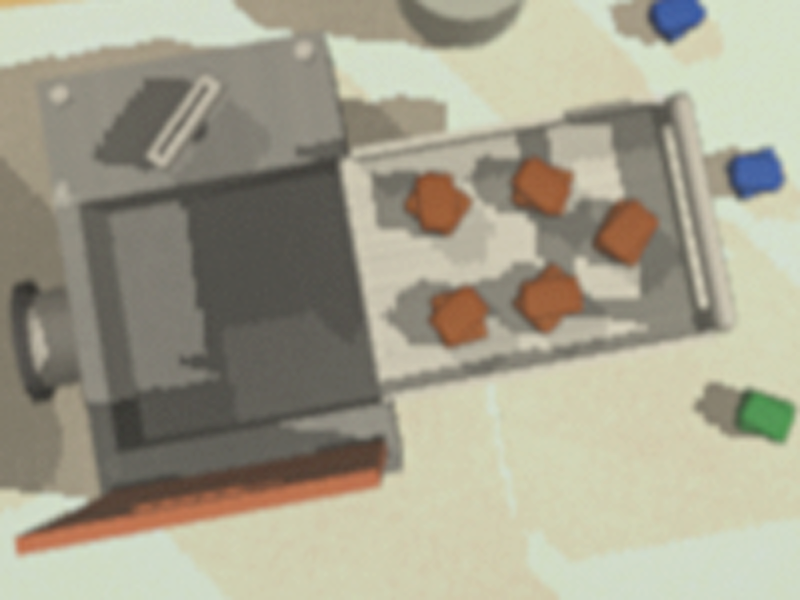

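The crop confirms five amber lumps on the tray and the blue and green look-alikes off it. Crop pixels: handle (680,98) to (725,325), latch bar (212,82) to (157,162), box far corners (38,82) and (326,33).

```bash
cat > h.py <<'E'
import numpy as np,pickle
def ray(c,px,z):
    R,t=np.array(c["R"]),np.array(c["t"])
    C=-R.T@t; d=R.T@np.array([(px[0]-c["cx"])/c["fx"],(px[1]-c["cy"])/c["fy"],1])
    return C+d*(z-C[2])/d[2]
def crop(u,v): return (175+(u+.5)/4-.5,185+(v+.5)/4-.5)
E
python3 - <<'E'
from h import *
from scipy.optimize import least_squares
c=pickle.load(open("top.pkl","rb")); s=pickle.load(open("scene.pkl","rb"))
P=[((38,82),(102,65),85,'cornerL'),((326,33),(102,-65),85,'cornerR'),((184,121),(79,0),113,'latch'),((680,98),(40,-203),152,'hA'),((725,325),(-40,-203),152,'hB'),((345,160),(55,-65),87,'trayhinge')]
W=[ray(c,crop(*p[0]),p[2]) for p in P]
for p,w in zip(P,W): print(p[3],w.round(0))
def f(q):
    C,S=np.cos(q[2]),np.sin(q[2])
    return np.ravel([[q[0]+C*b[0]-S*b[1]-w[0],q[1]+S*b[0]+C*b[1]-w[1]] for (_,b,_,_),w in zip(P,W)])
r=least_squares(f,[500,0,.1],loss='soft_l1',f_scale=3);q=r.x;print(q,f(q).round(1))
B=lambda x,y:(q[0]+np.cos(q[2])*x-np.sin(q[2])*y,q[1]+np.sin(q[2])*x+np.cos(q[2])*y)
print('handle',B(0,-203),'latch',B(79,0),'pad',B(15,0))
a,b=ray(c,crop(212,82),113),ray(c,crop(157,162),113);d=a-b
print('bar ang rel box',np.arctan2(d[1],d[0])-q[2])
for n,k,e in(('jar',(415,258),40),('ink',(212,390),55),('solv',(165,290),140)): print(n,ray(c,(k[0]*.7,k[1]*.7),e).round())
E
```

```text
cornerL [638. 246.  85.]
cornerR [658. 118.  85.]
latch [617. 178. 113.]
hA [618. -27. 152.]
hB [527. -42. 152.]
trayhinge [601. 110.  87.]
[542.82106465 166.87293833   6.42696002] [-3.9 -0.4 -5.4 -1.1  4.5  0.5 -6.5 -1.   5.4  2.2  5.3  0.1]
handle (np.float64(571.9068834787936), np.float64(-34.03254975612714)) latch (np.float64(621.0059590324298), np.float64(178.192050089834)) pad (np.float64(557.66629776377), np.float64(169.02213676573837))
bar ang rel box -7.02962755979329
jar [689.  55.  40.]
ink [520. 316.  55.]
solv [635. 346. 140.]
```

>>> move_arm --dp '[[34,46,0],[34,46,0],[34,46,0],[34,47,0],[34,47,0],[34,47,0],[34,47,0],[34,47,0],[34,46,0],[35,46,0]]' --rotation '[[0,0,-0.029],[0,0,-0.029],[0,0,-0.029],[0,0,-0.029],[0,0,-0.029],[0,0,-0.029],[0,0,-0.029],[0,0,-0.029],[0,0,-0.029],[0,0,-0.029]]' --hand '[0.6,0.6,0.6,0.6,0.6,0.6,0.6,0.6,0.6,0.6]' --newtons 15

```text
clock: 1.35
eef_pos: [572.9, -32.3, 205.3]
eef_rot: [-3.142, 0.0, 0.143]
wrist_force: [0.5, -1.3, -1.4]
finger_gap: 56.6
finger_force: 0.0
```

>>> move_arm --dp '[[0,0,0],[0,0,0]]' --rotation '[[0,0,0],[0,0,0]]' --hand '[0.6,0.6]'

```text
clock: 1.6
eef_pos: [571.8, -34.3, 205.0]
eef_rot: [-3.142, 0.001, 0.144]
wrist_force: [-0.5, -0.2, -0.7]
finger_gap: 56.1
finger_force: 0.0
```

```bash
python3 - <<'E'
from cell import manip,camera
import cv2,pickle
s=manip.read_state();print(s["eef_pos"],s["eef_rot"])
c=camera("wrist");c["s"]=s;pickle.dump(c,open("w1.pkl","wb"))
print({k:v for k,v in c.items() if k not in("image","s")})
cv2.imwrite("pics/w1.png",cv2.resize(c["image"][:,:,::-1],(800,600),interpolation=cv2.INTER_CUBIC))
E
```

```text
[571.77900297 -34.29511161 204.99616998] [-3.14150425e+00  1.01282262e-03  1.44320621e-01]
{'fx': 325.19226210127806, 'fy': 325.19226210127806, 'cx': 278.9318408275694, 'cy': 211.2793114768333, 'mount': array([[ 1.42879492e-04, -9.67723422e-01, -2.52014597e-01,
         7.29396163e+01],
       [ 9.99999990e-01,  1.43415923e-04,  1.62393064e-05,
         7.30819140e-01],
       [ 2.04277489e-05, -2.52014597e-01,  9.67723433e-01,
        -1.80590072e+02],
       [ 0.00000000e+00,  0.00000000e+00,  0.00000000e+00,
         1.00000000e+00]])}
```

View pics/w1.png

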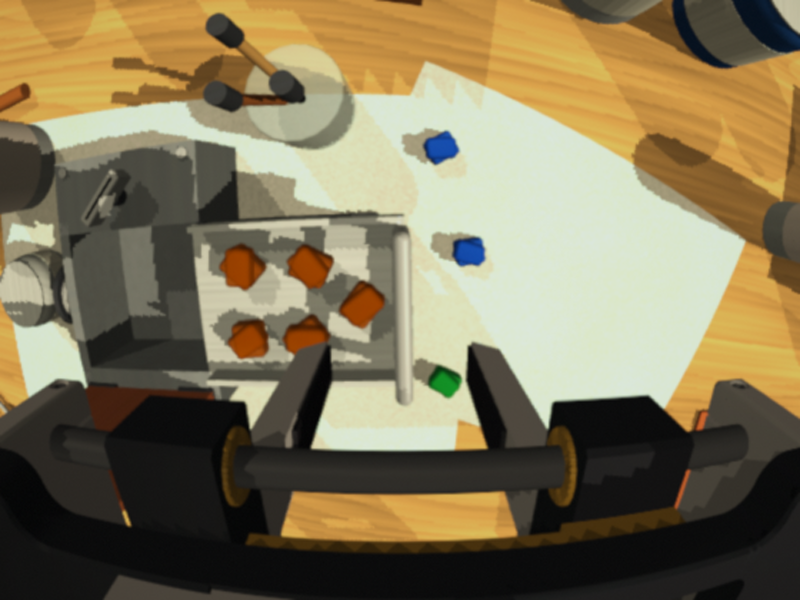

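The wrist view shows the handle from (401,228) to (404,403), slightly right of where the arm sits between the fingers, with the latch at about (105,195). I'll locate it in the world frame.

```bash
cat >> h.py <<'E'
from scipy.spatial.transform import Rotation as Ro
def wray(c,px,z):
    s=c["s"];R=Ro.from_euler('xyz',s["eef_rot"]).as_matrix();M=np.array(c["mount"])
    u,v=px[0]-c["cx"],px[1]-c["cy"];r=np.hypot(u,v);a=r/c["fx"]
    d=np.array([np.sin(a)*u/r,np.sin(a)*v/r,np.cos(a)])
    C=s["eef_pos"]+R@M[:3,3];d=R@M[:3,:3]@d
    return C+d*(z-C[2])/d[2]
E
python3 - <<'E'
from h import *
c=pickle.load(open("w1.pkl","rb"))
for n,p,z in(('hA',(401,228),149),('hB',(404,403),149),('latA',(122,172),113),('latB',(87,222),113),('cornL',(58,170),85),('cornR',(232,145),85)):
    print(n,wray(c,((p[0]+.5)*.7-.5,(p[1]+.5)*.7-.5),z).round(1))
E
```

```text
hA [621.8 -28.9 149. ]
hB [524.9 -44.9 149. ]
latA [634.8 157.5 113. ]
latB [599.2 186.1 113. ]
cornL [633.4 241.9  85. ]
cornR [657.3  89.4  85. ]
```

>>> move_arm --dp '[[1,-1.5,-25],[0,0,-26],[0,0,-26],[0,0,0],[0,0,0],[0,0,0],[0,0,0],[0,0,0]]' --rotation '[[0,0,0.012],[0,0,0],[0,0,0],[0,0,0],[0,0,0],[0,0,0],[0,0,0],[0,0,0]]' --hand '[0.6,0.6,0.6,0.05,0.05,0.05,0.05,0.05]' --newtons 15

```text
clock: 2.65
eef_pos: [573.3, -35.8, 128.8]
eef_rot: [3.141, -0.001, 0.156]
wrist_force: [3.4, -20.1, 6.2]
finger_gap: 9.6
finger_force: 10.5
```

>>> move_arm --dp '[[0.3,-2,0],[-1.2,7.8,15.7],[-1.5,9.7,14.7],[-1.8,11.3,13.5],[-2,12.7,11.9],[0,0,0]]' --rotation '[[0,0,0],[0,0,0],[0,0,0],[0,0,0],[0,0,0],[0,0,0]]' --hand '[0.05,0.05,0.05,0.05,0.05,0.05]'

```text
clock: 3.4
eef_pos: [566.8, 4.5, 186.0]
eef_rot: [3.14, -0.001, 0.157]
wrist_force: [-3.9, -7.0, 4.7]
finger_gap: 9.6
finger_force: 15.0
```

>>> move_arm --dp '[[-2.2,14.1,10.3],[-2.4,15.3,8.5],[-2.5,16.1,6.6],[-2.6,16.8,4.7],[-2.7,17.2,2.5],[-2.7,17.4,0.4],[0,0,0],[0,0,0],[0,0,0],[0,0,0]]' --rotation '[[0,0,0],[0,0,0],[0,0,0],[0,0,0],[0,0,0],[0,0,0],[0,0,0],[0,0,0],[0,0,0],[0,0,0]]' --hand '[0.05,0.05,0.05,0.05,0.05,0.05,0.05,0.05,0.05,0.05]'

```text
clock: 4.65
eef_pos: [551.8, 101.1, 217.9]
eef_rot: [-3.141, -0.001, 0.156]
wrist_force: [-4.1, -1.5, 8.5]
finger_gap: 9.6
finger_force: 15.0
```

```bash
python3 - <<'E'
from cell import manip,camera
import cv2,numpy as np
a=camera("scene")["image"][130:290,170:380,::-1];b=camera("top")["image"][150:350,150:400,::-1]
f=lambda x:cv2.resize(x,(400,300),interpolation=cv2.INTER_CUBIC)
cv2.imwrite("pics/tip.png",cv2.convertScaleAbs(np.hstack([f(a),f(b)]),alpha=1.4))
E
```

```text
(no output)
```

View pics/tip.png

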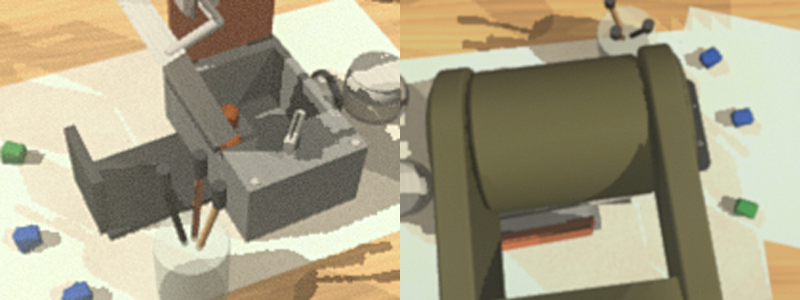

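The tray stands steep and lumps are in the box at about (230,125). The tray's inside is hidden, so I'll tip slightly further before letting it down.

>>> move_arm --dp '[[-1.5,9.5,-0.5],[0,0,0],[1.5,-9.5,0.5],[2.7,-17.4,-0.4],[2.7,-17.2,-2.5],[2.6,-16.8,-4.7],[2.5,-16.1,-6.6],[2.4,-15.3,-8.5],[2.2,-14.1,-10.3],[2,-12.7,-11.9]]' --rotation '[[0,0,0],[0,0,0],[0,0,0],[0,0,0],[0,0,0],[0,0,0],[0,0,0],[0,0,0],[0,0,0],[0,0,0]]' --hand '[0.05,0.05,0.05,0.05,0.05,0.05,0.05,0.05,0.05,0.05]'

```text
clock: 6.0
eef_pos: [569.0, -9.6, 171.5]
eef_rot: [-3.141, 0.0, 0.156]
wrist_force: [2.9, 4.0, -3.2]
finger_gap: 9.6
finger_force: 15.0
```

>>> move_arm --dp '[[1.8,-11.3,-13.5],[1.5,-9.7,-14.7],[1.2,-7.8,-15.7],[0,0,-1],[0,0,0],[0,0,0],[0,0,0]]' --rotation '[[0,0,0],[0,0,0],[0,0,0],[0,0,0],[0,0,0],[0,0,0],[0,0,0]]' --hand '[0.05,0.05,0.05,0.05,0.5,0.5,0.5]'

```text
clock: 6.88
eef_pos: [573.5, -37.8, 127.4]
eef_rot: [3.141, -0.0, 0.156]
wrist_force: [0.9, -0.1, 0.1]
finger_gap: 36.0
finger_force: 0.0
```

>>> move_arm --dp '[[0,0,30],[0,0,50],[0,0,50],[0,0,0],[0,0,0]]' --rotation '[[0,0,0],[0,0,0],[0,0,0],[0,0,0],[0,0,0]]' --hand '[0.5,0.5,0.5,0.3,0.3]'

```text
clock: 7.5
eef_pos: [573.2, -37.6, 256.6]
eef_rot: [-3.141, 0.001, 0.156]
wrist_force: [-0.9, -0.1, -0.3]
finger_gap: 30.5
finger_force: 0.0
```

```bash
python3 - <<'E'
from cell import manip,camera
import cv2,pickle
s=manip.read_state();print(s["eef_pos"],s["eef_rot"])
c=camera("wrist");c["s"]=s;pickle.dump(c,open("w2.pkl","wb"))
cv2.imwrite("pics/w2.png",cv2.resize(c["image"][40:310,0:360,::-1],(800,600),interpolation=cv2.INTER_CUBIC))
E
```

```text
[573.20462675 -37.62931096 256.64523414] [-3.14146227e+00  8.47100646e-04  1.55726677e-01]
```

View pics/w2.png

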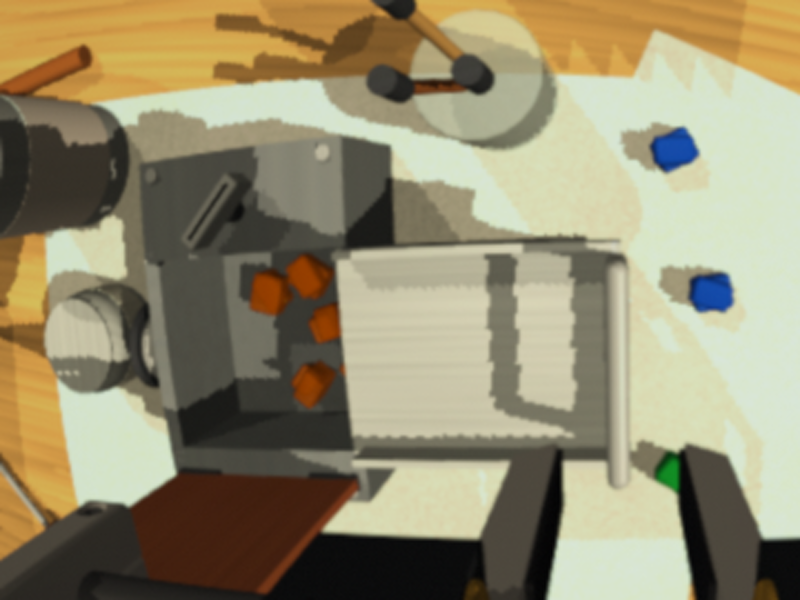

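All five lumps are in the box, at about (270,292), (308,276), (325,323), (313,385) and the edge of one at (345,370). The tray is empty and level. Next is the latch, with its bar at crop (237,180) to (187,245).

>>> move_arm --dp '[[4,18,0],[4,18,0],[4,18,0],[4,18,0],[4,18,0],[4,18,0],[4,18,0],[4,18,0],[4,18,0],[4,18,0]]' --rotation '[[0,0,0.18],[0,0,0.18],[0,0,0.18],[0,0,0.18],[0,0,0.18],[0,0,0.18],[0,0,0.18],[0,0,0.18],[0,0,0.18],[0,0,0.18]]' --hand '[0.5,0.5,0.5,0.5,0.5,0.5,0.5,0.5,0.5,0.5]' --newtons 20

```text
clock: 8.8
eef_pos: [613.3, 143.0, 255.8]
eef_rot: [-3.139, -0.0, 1.962]
wrist_force: [-0.4, 1.0, 0.3]
finger_gap: 46.9
finger_force: 0.0
```

>>> move_arm --dp '[[3,17,0],[3,17,0],[0,0,-25],[0,0,-25],[0,0,-25],[0,0,-20],[0,0,0],[0,0,0]]' --rotation '[[0,0,0.18],[0,0,0.18],[0,0,0.18],[0,0,0.015],[0,0,0],[0,0,0],[0,0,0],[0,0,0]]' --hand '[0.5,0.5,0.5,0.5,0.5,0.5,0.5,0.5]'

```text
clock: 9.8
eef_pos: [619.6, 176.5, 162.8]
eef_rot: [3.142, 0.0, 2.511]
wrist_force: [0.2, -0.1, -0.4]
finger_gap: 47.3
finger_force: 0.0
```

```bash
python3 - <<'E'
from cell import manip,camera
import cv2,pickle
s=manip.read_state();print(s["eef_pos"],s["eef_rot"],s["joints"])
c=camera("wrist");c["s"]=s;pickle.dump(c,open("w3.pkl","wb"))
cv2.imwrite("pics/w3.png",cv2.resize(c["image"][:,:,::-1],(800,600),interpolation=cv2.INTER_CUBIC))
E
```

```text
[619.5895924  176.4628925  162.77595628] [3.14151615e+00 9.89579342e-05 2.51078505e+00] [ 2.20627178e-01  5.44639549e-01  1.27679798e+00 -2.48031582e-05
  1.32003237e+00 -7.19355392e-01]
```

View pics/w3.png

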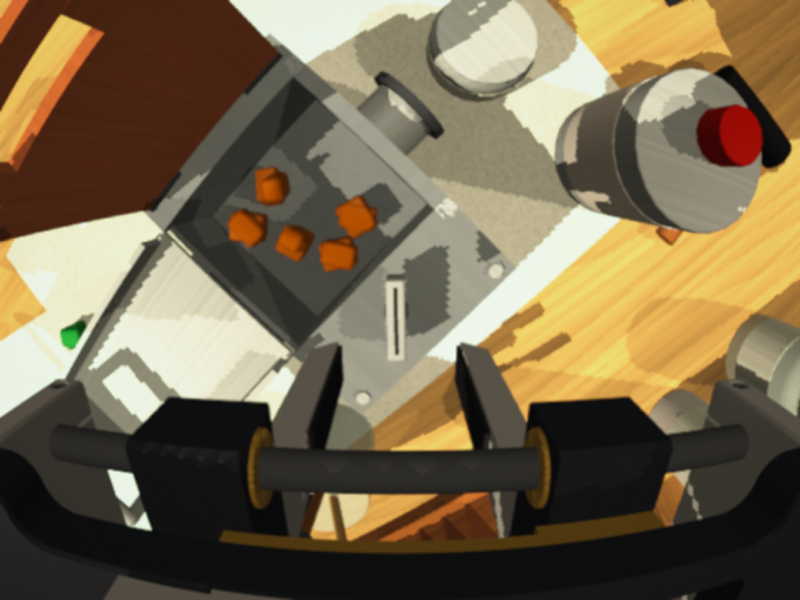

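The wrist view shows all five lumps in the box and the latch bar upright at (396,280) to (396,360). It is centred between the fingers and aligned with them, to within about 3 mm.

>>> move_arm --dp '[[-1.5,1,-20],[0,0,-22],[0,0,-20],[0,0,0],[0,0,0],[0,0,0],[0,0,0]]' --rotation '[[0,0,0],[0,0,0],[0,0,0],[0,0,0],[0,0,0],[0,0,0],[0,0,0]]' --hand '[0.5,0.5,0.5,0.05,0.05,0.05,0.05]'

```text
clock: 10.72
eef_pos: [617.7, 176.9, 101.1]
eef_rot: [-3.14, 0.0, 2.511]
wrist_force: [-17.5, -20.7, 14.4]
finger_gap: 10.4
finger_force: 13.8
```

>>> move_arm --dp '[[0,0,0],[0,0,0],[0,0,0],[0,0,0],[0,0,0],[0,0,0],[0,0,0],[0,0,0]]' --rotation '[[0,0,-0.13],[0,0,-0.13],[0,0,-0.13],[0,0,-0.13],[0,0,-0.13],[0,0,-0.135],[0,0,0],[0,0,0]]' --hand '[0.05,0.05,0.05,0.05,0.05,0.05,0.05,0.05]'

```text
clock: 11.72
eef_pos: [616.7, 175.9, 101.1]
eef_rot: [-3.138, 0.002, 1.725]
wrist_force: [-14.5, -11.2, 10.3]
finger_gap: 9.8
finger_force: 20.0
```

>>> move_arm --dp '[[0,0,0],[0,0,0],[0,0,20],[0,0,35],[0,0,45],[0,0,45],[0,0,45],[0,0,20],[0,0,0]]' --rotation '[[0,0,0],[0,0,0],[0,0,0],[0,0,0],[0,0,-0.17],[0,0,-0.17],[0,0,-0.17],[0,0,-0.17],[0,0,-0.17]]' --hand '[0.3,0.3,0.3,0.3,0.3,0,0,0,0]'

```text
clock: 12.85
eef_pos: [618.2, 177.6, 314.3]
eef_rot: [3.139, -0.004, 0.87]
wrist_force: [1.1, -1.0, -0.3]
finger_gap: 0.6
finger_force: 0.0
```

>>> move_arm --dp '[[0,0,0],[0,0,0],[0,0,0],[0,0,0],[0,0,0]]' --rotation '[[0,0,-0.18],[0,0,-0.18],[0,0,-0.18],[0,0,-0.18],[0,0,0]]' --hand '[0,0,0,0,0]'

```text
clock: 13.48
eef_pos: [617.9, 177.5, 311.8]
eef_rot: [-3.141, -0.001, 0.157]
wrist_force: [0.1, -0.0, 1.5]
finger_gap: 0.4
finger_force: 0.0
```

```bash
python3 - <<'E'
from cell import manip,camera
import cv2,pickle,numpy as np
from h import *
s=manip.read_state();print(s["eef_pos"],s["eef_rot"],s["joints"])
c=camera("scene");c["s"]=s
# projected panel, box pose (541,165,.155): various lean, into scene
R,t=np.array(c["R"]),np.array(c["t"])
im=np.ascontiguousarray(c["image"][:,:,::-1])
x0,y0=220,50
out=cv2.convertScaleAbs(cv2.resize(im[y0:260,x0:500],None,fx=2.8,fy=2.8,interpolation=cv2.INTER_CUBIC),alpha=1.4)
for phi in (1.5,1.6,1.7,1.8):
    for y in(-60,60):
        b=np.array([-70+174*np.cos(phi),y,85+174*np.sin(phi)]);C,S=np.cos(.155),np.sin(.155)
        w=R@np.array([541+C*b[0]-S*b[1],165+S*b[0]+C*b[1],b[2]])+t
        p=(w[0]/w[2]*c["fx"]+c["cx"],w[1]/w[2]*c["fy"]+c["cy"]);print(phi,y,((p[0]-x0)*2.8,(p[1]-y0)*2.8))
cv2.imwrite("pics/s2.png",out)
E
```

```text
[617.8825168  177.51260385 311.83994344] [-3.14144261e+00 -1.42282903e-03  1.57025863e-01] [2.22771364e-01 4.70739490e-01 1.04627798e+00 5.63169370e-05
 1.62314557e+00 1.63654471e+00]
1.5 -60 (np.float64(113.78920142524257), np.float64(125.69014276893206))
1.5 60 (np.float64(290.1971619981989), np.float64(78.85045960617178))
1.6 -60 (np.float64(102.21284958173855), np.float64(110.4170715217568))
1.6 60 (np.float64(276.62298239197145), np.float64(64.99447583396477))
1.7 -60 (np.float64(91.16226492151888), np.float64(98.16818515910174))
1.7 60 (np.float64(263.29844468731835), np.float64(54.05709275626993))
1.8 -60 (np.float64(80.77725592589921), np.float64(88.9776773223069))
1.8 60 (np.float64(250.4085942728265), np.float64(46.06223159150585))
```

View pics/s2.png

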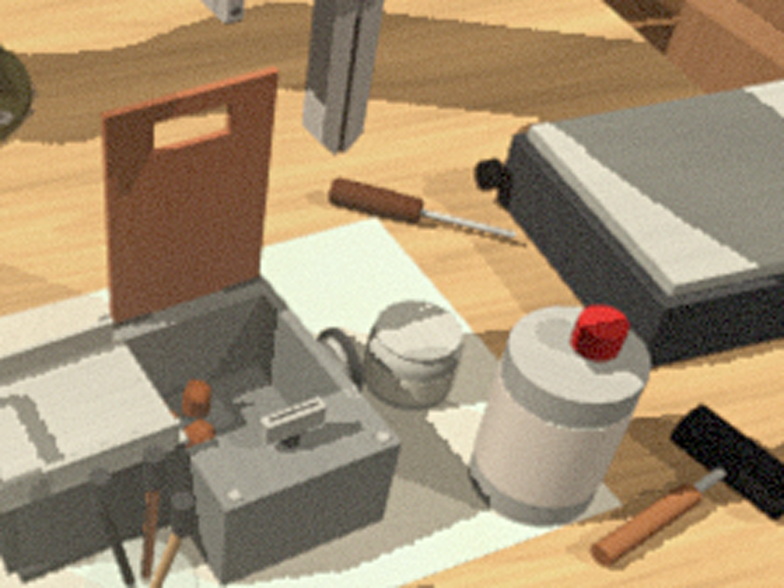

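The cover is upright (top edge (105,115) to (278,70), lean about 1.58 rad) and the latch bar at (262,430) to (325,405) is parallel to the slot. I'll go over and behind the cover with the fingers closed.

>>> move_arm --dp '[[-37,-6,0],[-37,-6,0],[-37,-6,0],[-37,-6,0],[-38,-6,0],[0,0,0],[0,0,-40],[0,0,-45],[0,0,-45],[0,0,0]]' --rotation '[[0,0,0],[0,0,0],[0,0,0],[0,0,0],[0,0,0],[0,0,0],[0,0,0],[0,0,0],[0,0,0],[0,0,0]]' --hand '[0,0,0,0,0,0,0,0,0,0]'

```text
clock: 14.78
eef_pos: [431.3, 147.2, 178.6]
eef_rot: [3.141, 0.005, 0.158]
wrist_force: [0.6, 0.2, 1.6]
finger_gap: -0.0
finger_force: 0.0
```

>>> move_arm --dp '[[11,1.7,0],[11.5,1.8,0],[10,1.6,-0.5],[10.5,1.6,-0.5],[11,1.7,-3],[11,1.7,-4],[10,1.6,-5.5],[10,1.5,-6],[0,0,0]]' --rotation '[[0,0,0],[0,0,0],[0,0,0],[0,0,0],[0,0,0],[0,0,0],[0,0,0],[0,0,0],[0,0,0]]' --hand '[0,0,0,0,0,0,0,0,0]'

```text
clock: 15.9
eef_pos: [517.2, 160.6, 160.1]
eef_rot: [3.141, 0.001, 0.156]
wrist_force: [-1.6, -0.0, 1.7]
finger_gap: 0.5
finger_force: 1.0
```

>>> move_arm --dp '[[8,1.2,-8],[8,1.3,-8],[5,0.8,-7.5],[5,0.8,-7.5],[4,0.6,-8],[4,0.6,-8],[2.7,0.4,-6],[0,0,0]]' --rotation '[[0,0,0],[0,0,0],[0,0,0],[0,0,0],[0,0,0],[0,0,0],[0,0,0],[0,0,0]]' --hand '[0,0,0,0,0,0,0,0]'

```text
clock: 16.9
eef_pos: [553.8, 166.3, 107.6]
eef_rot: [3.141, 0.0, 0.156]
wrist_force: [-3.4, -0.5, 3.3]
finger_gap: 0.8
finger_force: 1.9
```

Following well. I'll go down gently the rest of the way.

>>> move_arm --dp '[[1,0,-5],[1,0,-4],[0,0,-2],[0,0,0]]' --rotation '[[0,0,0],[0,0,0],[0,0,0],[0,0,0]]' --hand '[0,0,0,0]'

```text
clock: 17.4
eef_pos: [555.9, 166.5, 97.1]
eef_rot: [-3.141, -0.001, 0.156]
wrist_force: [-1.3, 2.2, 4.3]
finger_gap: 0.6
finger_force: 2.3
```

>>> move_arm --dp '[[0,0,-1],[0,0,-1],[0,0,0],[0,0,0]]' --rotation '[[0,0,0],[0,0,0],[0,0,0],[0,0,0]]' --hand '[0,0,0,0]'

```text
clock: 17.9
eef_pos: [556.1, 166.6, 95.4]
eef_rot: [-3.141, -0.001, 0.156]
wrist_force: [0.2, 2.9, 5.1]
finger_gap: 0.5
finger_force: 2.6
```

>>> move_arm --dp '[[0,0,-1],[0,0,0],[0,0,0]]' --rotation '[[0,0,0],[0,0,0],[0,0,0]]' --hand '[0,0,0]'

```text
clock: 18.27
eef_pos: [556.2, 166.6, 95.1]
eef_rot: [-3.141, -0.002, 0.156]
wrist_force: [-3.4, 1.8, 12.6]
finger_gap: 0.6
finger_force: 6.3
```

>>> move_arm --dp '[[0,0,-0.3],[0,0,0],[0,0,0],[0,0,0]]' --rotation '[[0,0,0],[0,0,0],[0,0,0],[0,0,0]]' --hand '[0,0,0,0]'

```text
clock: 18.77
eef_pos: [556.2, 166.6, 95.1]
eef_rot: [-3.141, -0.002, 0.156]
wrist_force: [-5.3, 1.2, 15.1]
finger_gap: 0.5
finger_force: 7.5
```

```bash
python3 - <<'E'
from cell import manip,camera
import cv2
im=camera("scene")["image"][100:260,170:400,::-1]
cv2.imwrite("pics/fin.png",cv2.convertScaleAbs(cv2.resize(im,None,fx=3.4,fy=3.4,interpolation=cv2.INTER_CUBIC),alpha=1.4))
E
```

```text
(no output)
```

View pics/fin.png

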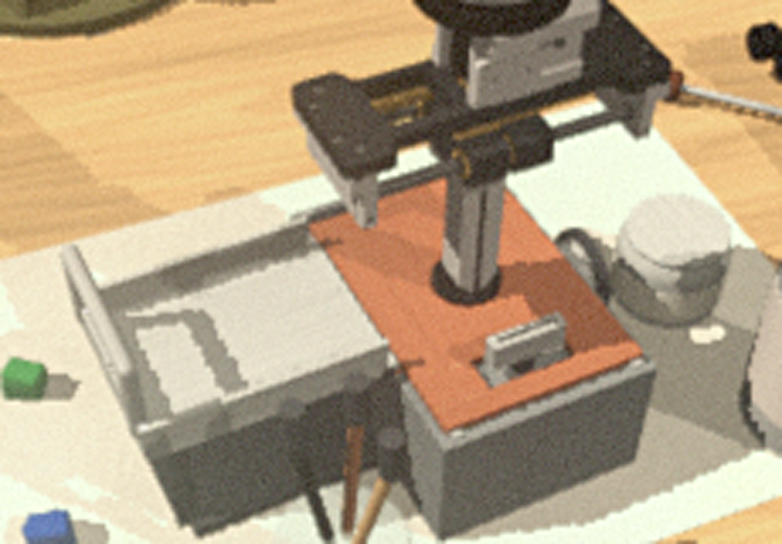

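The cover is shut flush, with the latch bar standing through the slot at (525,345) and the fingers on the pad at (468,280). The tray is level, so I'm handing in.

```bash
python3 -c "
from cell import manip
print(manip.sign_off())"
```

```text
the job is handed in; nothing more can be done
None
```

I tipped all five lumps into the box, let the tray down level, lined the latch up with the slot and shut the cover over it, then handed in with the closed fingers pressing the pad at about 15 N; the sign-off gave no verdict.

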